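# Spin-check a rotor in its housing

### The job

Lift the orange dust cover off the round rotor housing by its knob and set it down flat, without dropping it, in the middle of the blue pad. Then, with a light fingertip on the bare face (never more than 25 N on the rotor or housing), spin the rotor so that it keeps turning on its own for at least a second after the finger has left it, which shows that it runs free. Once it has stopped, bring its red mark in line with the yellow datum mark on the housing, leave it standing there, and do not disturb the gauges nearby.

Things in the scene. Friction and masses are not known exactly. Their poses are not given: they have to be found in the camera images.
- housing: Fixed aluminium cup on the table that holds the rotor: outer diameter 200, inner diameter 176, 70 high, rim level. Origin at the centre of its underside; its own x axis points from the rotor axis to the yellow datum mark (a stripe up the outside and across the rim); a small black terminal box sits opposite. Anything may touch it, but gently (25 N at most).
- rotor_axis (a point): Rotor's vertical turning axis, at the height of the housing's rim (70 above the table). The rotor is a smooth level steel disc of diameter 170 filling the cup. Its flat face lies 3 to 23 below the rim, depending on the packing fitted; this depth is not measured: find it by touch. The face is hard, unyielding, with nothing on it to grip or push against.
- datum (a point): Point on the housing 70 from the rotor axis, towards the yellow datum mark, at rim height.
- rotor_mark (a point): Point that turns with the rotor, 70 from its axis in the direction of the red radial stripe (34 long, 7 wide) on its face, but given at rim height, not at the height of the face. It stands over point datum when the marks are in line.
- rotor (a joint): Rotor angle, rad, growing anticlockwise seen from above, without limit; 0 and every whole turn: red mark in line with the datum mark. 0.5 to 0.85 kg on easy bearings: friction of a fingertip pressed at 2 to 6 N drives it either way. Let go at 2 rad/s it coasts some 1.5 to 3 s, then stays where it stops.
- cover_grip (a point): Dust cover: orange disc of diameter 192, 6 thick, with an upright black knob of diameter 26 and height 44 at its centre; 0.2 to 0.45 kg. At the start it lies loose on the housing's rim. This point is on the knob's axis, 28 above the disc's top and 34 above the cover's underside; z is the cover's upward axis.
- cover: The same dust cover, origin at the centre of its underside.
- pad_top (a point): Centre of the upper face of the round blue pad, diameter 220, 3 thick, fixed flat on the table; the cover belongs here.
- ring_gauge: Bystander: steel ring, diameter 52, 22 high, loose on the table. Origin at the centre of its underside.
- gauge_case: Bystander: closed wooden case 60 x 45 x 26 high, loose on the table. Origin at the centre of its underside.
- setting_master: Bystander: brass cylinder, diameter 32, 40 high, standing loose on the table. Origin at the centre of its underside.
There are look-alikes about, which are no part of the job. Of the things like the cover, leave any that is purple or white; of the rest the larger one is meant.

How it is judged:
By the outcome, as a careful person would: the job done as asked, in the order asked, and still so for the second after the job is handed in, with the robot touching nothing.
It also fails if it takes over 72 s, if anything falls off the work surface, if the arm or the gripper's body presses on something with over 40 N, if the wrist force passes 120 N, or if a joint passes its speed limit or range.

### The arm

A 6-joint arm with a two-finger parallel gripper is mounted at the origin on the work surface. World frame = base frame: x ahead of the robot, y to its left, z up, the work surface at z = 0. Lengths are in m, angles in rad, forces in N, time in s.
With the tool pointing down it reaches from about 0.425 to 0.925 m from the base axis. Payload 12.5 kg.
Tool frame: the origin (TCP) lies midway between the tips of the shut fingers; the grasp point (between the pads) lies 19 mm behind it (robot.pinch_z is the distance from the TCP to the grasp point, in m); z points along the fingers, y is the direction in which the jaws open and shut (so a half turn about z gives the same grasp; the last joint's range is limited). The gripper opens to 85 mm and grips with 20 to 120 N. Pads are 22 mm wide; open, the fingers measure 114 mm over their backs; the gripper's body (76 mm by 85 mm) begins 54 mm behind the grasp point. The pads swing forward as they close: fully open they stand 13 mm farther back than shut.
Start: joints at [-1.264, 0.491, 1.559, -0, 1.092, -0.106], TCP at [0.251, -0.573, 0.231] pointing down, gripper open.
Joint ranges: [-3.1, 3.1], [-0.84, 2.19], [0.05, 2.79], [-1.13, 4.28], [0.06, 2.93], [-2.69, 2.69]. Speed limits (rad/s): [2.22, 2.22, 2.79, 3.14, 3.14, 3.14].

### API

Orientations are given as a rotation vector (axis times angle).
In Python, from bench import robot, imaging, regions_of, mark_of gives the robot as it stands.
- The arm moves only by the tool send_rows, never from a script. Its argument "deltas" is a list of rows, each a list of 3 entries, a list of its own where there are three numbers: the shift along the tool's x, y, z in cm, then the turn, a rotation vector about the tool's x, y, z in rad, then the opening, from 0 (shut) to 1 (fully open). A call has 1 to 10 rows; each row shifts and turns the pose as measured when the row begins, along the tool's axes as they then stand; what a row does not reach is not made up. A row lasts 1/8 s, in which the tool goes at most 62.5 mm and 10.7 degrees, less where a joint would pass 70% of its speed; a pose out of reach is approached as far as the arm can. A call is refused whole if a number of a shift passes 6.25 or a number of a turn 0.188, either way. A call with a gripper value outside its range is refused whole. The fingers move at their own pace and stop on an object; "force" is the grip in N (left out, the last holds). Time passes only in rows, so rows that do not move let the fingers close. It gives the time, the measured TCP pose, the force and the opening at its end, in the units of the state.
- robot.get_state(): the state, without advancing time (a new reading comes with each control period).
- imaging.grab_frame(name): name is "side" or "top"; returns a dict with "pixels" (384x512x3 uint8, red, green, blue), "range_z" (384x512 float32, m along the optical axis (not along the pixel's ray), 0 where there is no reading), "vfov" (degrees; the focal length in pixels is half the picture's height over the tangent of half this angle, whatever the lens; pixels are square), "cx", "cy" (the principal point, pixels), "k1" (the pictures are not rectified: a ray, as slopes to the right and down, at radius r is drawn at 1 + k1 r^2 times it, then the intrinsics apply), "pose" (4x4, takes a point from camera to world coordinates). Camera axes: x right, y up, looking along -z (the intrinsics and any distortion apply to the point x, -y, -z); pixel columns grow to the right and rows downward; lengths in m; the calibration is good to about 2 mm. A picture is of the moment at which its call begins.
- robot.sign_off(): hands the job in, once; it reports no verdict.
Trained networks look in the newest picture that a camera, given by its name, has taken for a name from the list of things; names that differ only in an ending like _2 or _b are one class to them, and where a whole thing is asked for, a point or a joint stands for the part that bears it (a point fixed in the world has none). Each returns a list of dicts, best first, with "confidence" (0 to 1); they miss things now and then, are a little off and sometimes report something else, mostly with a low value. They report only what shows in the picture. A call takes as long as a camera call. They do not tell look-alikes from the thing itself.
- regions_of(camera, label): "pixels" (384x512 bool, what is visible of it).
- mark_of(camera, label): "point" ([x, y, z] in m, in world coordinates, good to about 4 mm: a listed point, or the origin of a listed thing).
The state is a dict: "clock": time; "q": joint angles; "qd": joint speeds; "effort": joint torques, N m; "position": TCP position; "tool_rot": TCP orientation; "wrist_force": force on the tool from outside, world axes, zero at the start; "ft_torque": the same for the moment, N m; "grip_width": finger opening in m.
Only numpy, scipy, OpenCV 4.12 (cv2) and the standard library are available. Lean on these libraries where they do the work, as an engineer would, in place of code of your own. Each camera call takes 0.05 s, during which the arm holds its last target.

## Working session

There is one attempt and no reset: what is moved stays moved. The work goes in short steps, Python scripts to look and compute and a tool call to move; the robot and the scene stay as the last step left them, time stands still between calls to the robot, and variables do not carry over. Pictures are saved under pics/ and viewed, and the job is handed in when it is done.

Besides the shell and the picture viewer there is one more tool, called after "Request:" as name(argument=value, ...) on one line, values as JSON. send_rows: Moves the arm, as the interface text tells. Its arguments: {"type":"object","properties":{"deltas":{"type":"array"},"force":{"type":"number"}},"required":["deltas"]}

```bash
ls; mkdir -p pics
cat > h.py <<'E'
import numpy as np, cv2
from bench import robot, imaging, regions_of, mark_of
def K(f):
    h=f["pixels"].shape[0]; fl=h/2/np.tan(np.radians(f["vfov"])/2); return fl
def px2w(f,u,v,z=None):
    """world point from pixel; by depth, or on plane z"""
    fl=K(f); M=np.array([[fl,0,f["cx"]],[0,fl,f["cy"]],[0,0,1.]])
    p=cv2.undistortPoints(np.array([[[u,v]]],float),M,np.array([f["k1"],0,0,0.]))[0,0] if False else None
    xd=np.array([(u-f["cx"])/fl,(v-f["cy"])/fl]); x=xd.copy()
    for _ in range(30): x=xd/(1+f["k1"]*(x@x))
    d=np.array([x[0],-x[1],-1.]); P=np.array(f["pose"]); R,t=P[:3,:3],P[:3,3]
    if z is None: return R@(d*f["range_z"][int(round(v)),int(round(u))])+t
    w=R@d; return t+w*(z-t[2])/w[2]
def w2px(f,p):
    P=np.array(f["pose"]); c=P[:3,:3].T@(np.array(p)-P[:3,3]); x=np.array([c[0],-c[1]])/-c[2]
    return x*(1+f["k1"]*(x@x))*K(f)+[f["cx"],f["cy"]]
def save(f,n,crop=None,s=1):
    im=f["pixels"][:,:,::-1]
    if crop: im=im[crop[1]:crop[3],crop[0]:crop[2]]
    cv2.imwrite("pics/"+n,cv2.resize(im,None,fx=s,fy=s,interpolation=cv2.INTER_CUBIC))
E
python3 - <<'E'
from h import *
for c in("top","side"):
    f=imaging.grab_frame(c); save(f,c+"0.png",None,1.5); print(c,f["vfov"],f["k1"],f["pose"])
    for l in ("housing","rotor_axis","datum","rotor_mark","cover_grip","cover","pad_top","ring_gauge","gauge_case","setting_master"):
        print(l,[(np.round(d["point"],3).tolist(),round(d["confidence"],2),w2px(f,d["point"]).round().tolist()) for d in mark_of(c,l)])
print(robot.get_state(),robot.pinch_z)
E
```

```text
pics
top 43.32081913093977 -0.057916083208653615 [[ 0.02270313  0.99737309 -0.06878576  0.45329051]
 [-0.99974067  0.0225269  -0.00333674  0.11237942]
 [-0.00177845  0.06884368  0.99762587  1.42613139]
 [ 0.          0.          0.          1.        ]]
housing []
rotor_axis []
datum [([0.636, 0.217, 0.069], 0.61, [217.0, 152.0])]
rotor_mark []
cover_grip [([0.815, 0.122, 0.024], 0.95, [252.0, 94.0]), ([0.513, 0.456, 0.02], 0.9, [135.0, 194.0]), ([0.569, 0.194, 0.104], 0.84, [223.0, 174.0]), ([0.294, 0.329, 0.035], 0.68, [175.0, 271.0])]
cover [([0.514, 0.46, 0.001], 0.87, [135.0, 194.0]), ([0.812, 0.119, 0.001], 0.62, [253.0, 97.0]), ([0.569, 0.193, 0.069], 0.57, [225.0, 175.0]), ([0.297, 0.334, 0.0], 0.56, [176.0, 269.0])]
pad_top [([0.508, -0.203, 0.004], 0.68, [360.0, 201.0])]
ring_gauge []
gauge_case [([0.569, 0.0, 0.002], 0.88, [291.0, 179.0])]
setting_master [([0.668, 0.002, -0.006], 0.49, [291.0, 146.0])]
side 47.926533274794025 -0.014247774247035648 [[ 0.93300766  0.21910589 -0.28546333  0.31522147]
 [-0.35916011  0.51765368 -0.77655565 -0.58372931]
 [-0.02237678  0.82705941
[... 856 characters left out ...]
 0.004, -0.006], 0.84, [313.0, 250.0])]
{'clock': 1.1, 'q': array([-1.26357755e+00,  4.90929905e-01,  1.55891027e+00,  6.35817729e-06,
        1.09169848e+00, -1.05588090e-01]), 'qd': array([ 0.0006286 , -0.00094835, -0.00294753,  0.00091197, -0.00089797,
        0.00053864]), 'effort': array([-2.71790806e-03, -6.18300247e+01, -2.61841303e+01, -1.84727814e-04,
        5.97691633e-04,  3.95515974e-05]), 'position': array([ 0.25077151, -0.5724983 ,  0.23130481]), 'tool_rot': array([3.07485916e+00, 6.43825765e-01, 1.73537337e-05]), 'wrist_force': array([ 0.86310564,  0.55625954, -0.79400415]), 'ft_torque': array([ 0.03065923, -0.04651492,  0.01107592]), 'grip_width': 0.08557277187727423} 0.0187
```

View pics/top0.png

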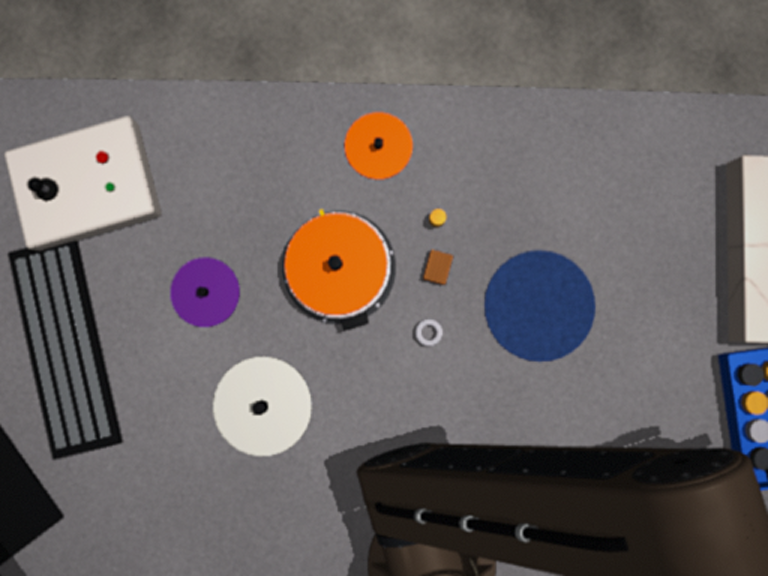

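View pics/side0.png

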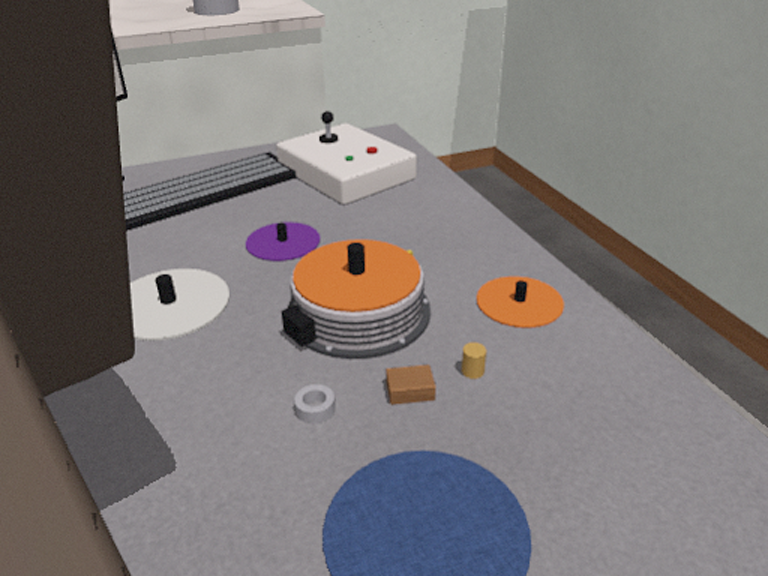

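Four things look like the cover in the top view: large orange on the housing (223,174), small orange (252,94), purple (136,194) and white (175,271). The large orange one fits: purple and white are excluded, and it is the larger of the two oranges. I'll confirm that in a crop and measure it.

Run:
```python
from h import *
def ell(f,m,z):
    m=m.astype(np.uint8); n,l,s,_=cv2.connectedComponentsWithStats(m); 
    for i in np.argsort(-s[1:,4])[:3]+1:
        if s[i,4]<60: continue
        c=max(cv2.findContours((l==i).astype(np.uint8),0,1)[0],key=cv2.contourArea)[:,0]
        W=np.array([px2w(f,u,v,z)[:2] for u,v in c]); (x,y),r=cv2.minEnclosingCircle((W*1000).astype(np.float32))
        A=np.c_[2*W,np.ones(len(W))]; q=np.linalg.lstsq(A,(W**2).sum(1),rcond=None)[0]
        print(c.mean(0).round(),"fit",q[:2].round(4),np.sqrt(q[2]+q[:2]@q[:2]).round(4),"enc",x,y,r)
f=imaging.grab_frame("top"); hsv=cv2.cvtColor(f["pixels"],cv2.COLOR_RGB2HSV); H,S,V=[hsv[...,i].astype(int) for i in range(3)]
print("orange"); ell(f,(H<17)&(H>5)&(S>230)&(V>150),.076)
print("blue"); ell(f,(H>100)&(H<125)&(S>120)&(V<140)&(np.arange(512)[None]<420),.003)
print("yellow"); m=(H>20)&(H<33)&(S>150)&(V>120); 
n,l,s,ce=cv2.connectedComponentsWithStats(m.astype(np.uint8)); print([(s[i,4],ce[i].round(1),px2w(f,*ce[i],.07).round(4)) for i in range(1,n)])
# knob
print("knob top"); mk=(V<60)&(np.hypot(np.arange(512)[None]-223,np.arange(384)[:,None]-174)<12); ell(f,mk,.12)
for u,v in((215,185),(360,203),(223,174),(232,165)): print(px2w(f,u,v).round(4))
save(f,"top_crop.png",(150,60,320,240),4)
f=imaging.grab_frame("side"); save(f,"side_crop.png",(170,130,320,260),5)
```

```text
orange
[223. 176.] fit [0.5676 0.196 ] 0.0907 enc 568.1857299804688 196.51971435546875 93.06237030029297
[252.  97.] fit [0.7943 0.1214] 0.0601 enc 794.25341796875 121.9239273071289 61.8607177734375
blue
[359. 204.] fit [ 0.5006 -0.2032] 0.1064 enc 500.5273742675781 -202.90150451660156 108.22440338134766
yellow
[(np.int32(10), array([214. , 141.2]), array([0.6653, 0.2254, 0.07  ])), (np.int32(51), array([293.1, 144.8]), array([0.6601, 0.0014, 0.07  ]))]
knob top
[0.5408 0.2187 0.0751]
[ 0.5019 -0.2041  0.0053]
[0.5682 0.1942 0.1213]
[0.598  0.1724 0.0769]
```

View pics/top_crop.png

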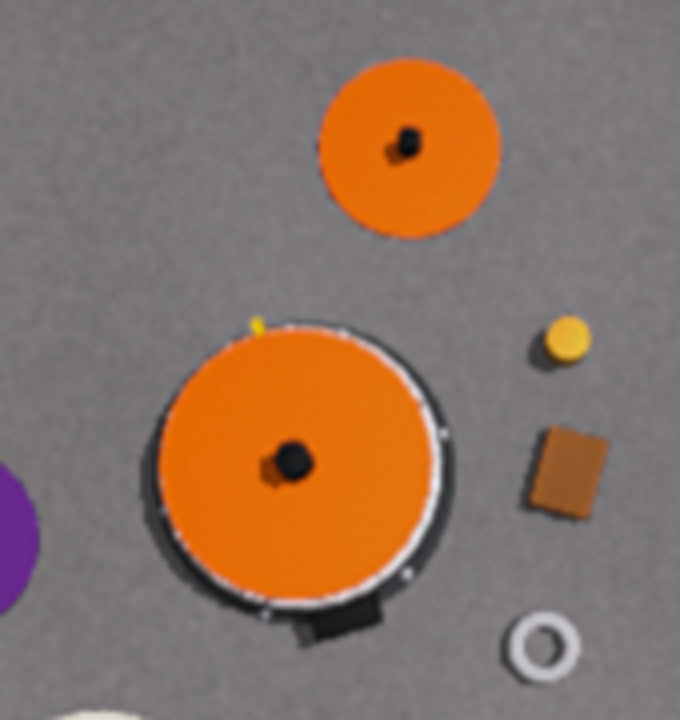

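View pics/side_crop.png

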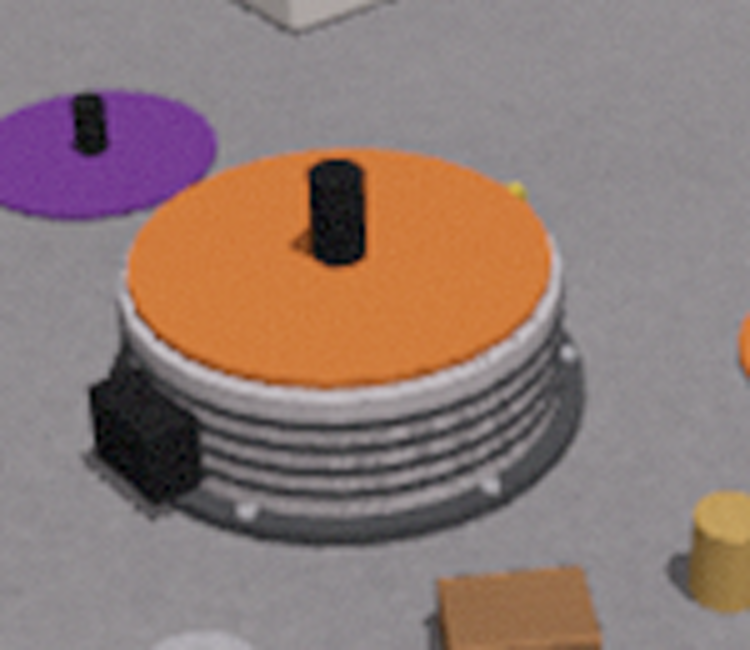

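The crop confirms it: the large orange disc lies on the housing with its knob at crop (292,461), yellow stripe at (257,326). The second orange disc, at top right, is clearly smaller. Starting the move.

Request:
send_rows(deltas=[[[5, 0, 0], [0, 0, 0.138], 1], [[5, 0, 0], [0, 0, 0.138], 1], [[5, 0, 0], [0, 0, 0.138], 1], [[3, -5, 0], [0, 0, 0], 1], [[3, -5, 0], [0, 0, 0], 1], [[3, -5, 0], [0, 0, 0], 1], [[3, -5, 0], [0, 0, 0], 1], [[0, -6, 0], [0, 0, 0], 1], [[0, -6, 0], [0, 0, 0], 1], [[0, -6, 0], [0, 0, 0], 1]], force=40)

```text
clock: 2.45
position: [0.5289, -0.1459, 0.2298]
tool_rot: [3.14, -0.034, 0.002]
wrist_force: [0.8, -0.5, -0.1]
grip_width: 0.0854
```

Request:
send_rows(deltas=[[[0.6, -6, 0], [0, 0, -0.022], 1], [[0.6, -6, 0], [0, 0, 0], 1], [[0.6, -6, 0], [0, 0, 0], 1], [[0.6, -6, 0], [0, 0, 0], 1], [[0.6, -6, 0], [0, 0, 0], 1], [[0.6, -3, 0], [0, 0, 0], 1], [[0, 0, 0], [0, 0, 0], 1]])

```text
clock: 3.32
position: [0.5654, 0.1989, 0.2304]
tool_rot: [3.14, 0.009, 0.007]
wrist_force: [-0.1, -0.1, 0.7]
grip_width: 0.0855
```

Request:
send_rows(deltas=[[[0.35, 0.5, 4], [0, 0, 0], 1], [[0, 0, 4], [0, 0, 0], 1], [[0, 0, 3], [0, 0, 0], 1], [[0, 0, 1], [0, 0, 0], 1], [[0, 0, 0], [0, 0, 0], 1]])

```text
clock: 3.95
position: [0.5703, 0.19, 0.109]
tool_rot: [3.14, 0.006, 0.011]
wrist_force: [0.2, 0.7, 0.2]
grip_width: 0.0849
```

Run:
```python
from h import *
f=imaging.grab_frame("side"); save(f,"s1.png",(170,90,320,220),5)
```

```text
(no output)
```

View pics/s1.png

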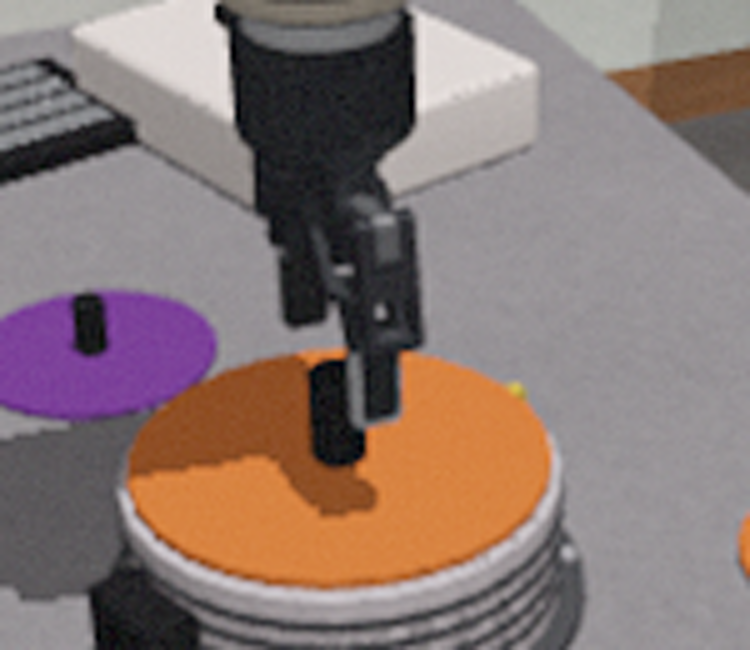

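Request:
send_rows(deltas=[[[-0.1, -0.4, 1.6], [0, -0.007, 0], 1], [[0, 0, 0.8], [0, 0, 0], 1], [[0, 0, 0], [0, 0, 0], 0], [[0, 0, 0], [0, 0, 0], 0], [[0, 0, 0], [0, 0, 0], 0], [[0, 0, 0], [0, 0, 0], 0], [[0, 0, 0], [0, 0, 0], 0]], force=50)

```text
clock: 4.88
position: [0.5706, 0.1946, 0.0866]
tool_rot: [3.142, 0.006, 0.007]
wrist_force: [-0.4, 0.2, -3.1]
grip_width: 0.0248
```

Request:
send_rows(deltas=[[[0, 0, 0], [0, 0, 0], 0], [[0, 0, -1], [0, 0, 0], 0], [[0, 0, -3], [0, 0, 0], 0], [[0, 0, -5], [0, 0, 0], 0], [[0, 0, -2], [0, 0, 0], 0], [[0, 0, 0], [0, 0, 0], 0]])

```text
clock: 5.62
position: [0.5695, 0.1944, 0.201]
tool_rot: [3.141, 0.006, 0.004]
wrist_force: [-0.2, -0.3, -2.9]
grip_width: 0.0246
```

Run:
```python
from h import *
f=imaging.grab_frame("side"); save(f,"s2.png",(100,50,350,230),3)
f=imaging.grab_frame("top"); save(f,"t2.png",(100,50,400,270),2.5)
print(robot.get_state()["wrist_force"],robot.get_state()["grip_width"])
```

```text
[ 0.09297094 -0.12525233 -2.53273067] 0.024949805435246386
```

View pics/s2.png

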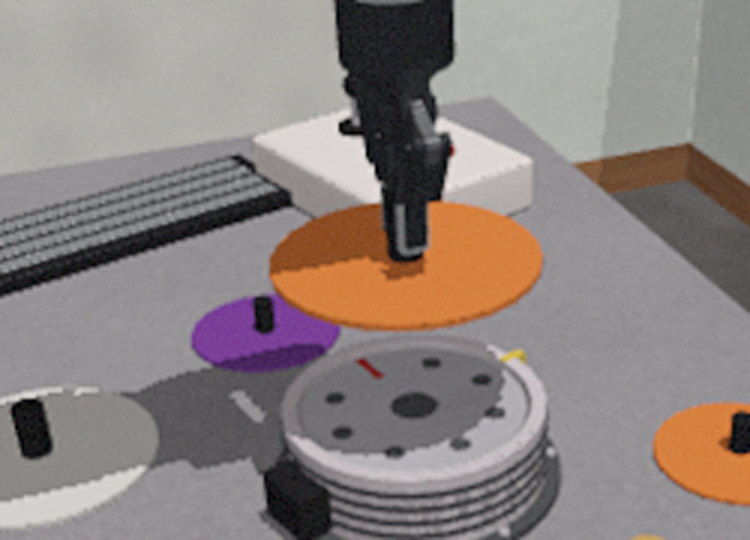

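View pics/t2.png

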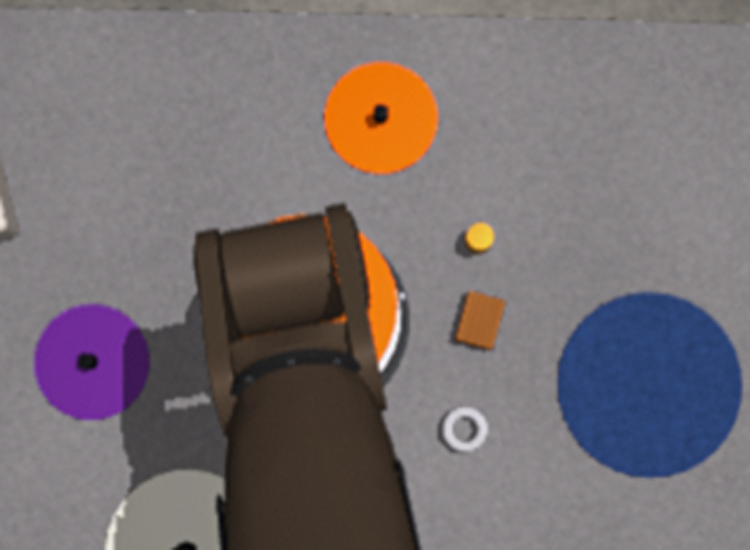

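Request:
send_rows(deltas=[[[-0.4, 2.5, 0], [0, 0, 0], 0], [[-0.9, 5, 0], [0, 0, 0], 0], [[-0.9, 5, 0], [0, 0, 0], 0], [[-0.9, 5, 0], [0, 0, 0], 0], [[-0.9, 5, 0], [0, 0, 0], 0], [[-0.9, 5, 0], [0, 0, 0], 0], [[-0.9, 5, 0], [0, 0, 0], 0], [[-0.6, 4, 0], [0, 0, 0], 0], [[-0.3, 2, 0], [0, 0, 0], 0], [[0, 0, 0], [0, 0, 0], 0]])

```text
clock: 6.98
position: [0.4969, -0.202, 0.1865]
tool_rot: [-3.138, -0.008, 0.032]
wrist_force: [-0.6, 0.5, -3.1]
grip_width: 0.0249
```

Request:
send_rows(deltas=[[[0.4, 0.1, 3], [0, 0.02, 0], 0], [[0, 0, 4], [0, 0, 0], 0], [[0, 0, 4], [0, 0, 0], 0], [[0, 0, 2.5], [0, 0, 0], 0], [[0, 0, 0], [0, 0, 0], 0]])

```text
clock: 7.6
position: [0.4997, -0.1978, 0.0449]
tool_rot: [-3.135, -0.011, 0.006]
wrist_force: [-0.1, -0.2, -2.2]
grip_width: 0.0244
```

Run:
```python
from h import *
f=imaging.grab_frame("side"); save(f,"s3.png",(170,180,400,384),3)
s=robot.get_state();print(s["wrist_force"],s["grip_width"],s["position"],s["tool_rot"])
```

```text
[ 0.4109645   0.1473275  -3.13728384] 0.025080121810887937 [ 0.50017523 -0.19806879  0.04593565] [-3.13612311 -0.01146968  0.00350523]
```

View pics/s3.png

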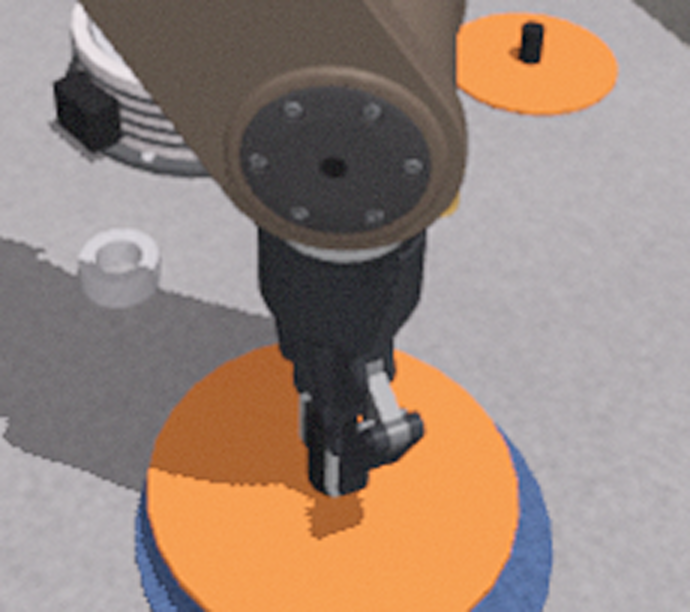

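Request:
send_rows(deltas=[[[0.1, 0.5, 1.2], [-0.005, 0, 0], 0], [[0, 0, 0.8], [0, 0, 0], 0], [[0, 0, 0.2], [0, 0, 0], 0], [[0, 0, 0.1], [0, 0, 0], 0]])

```text
clock: 8.15
position: [0.5025, -0.2034, 0.0238]
tool_rot: [3.14, 0.012, 0.002]
wrist_force: [-0.4, -0.1, -2.9]
grip_width: 0.0249
```

Request:
send_rows(deltas=[[[-0.1, 0, 0.25], [0, 0, 0], 0], [[0, 0, 0.15], [0, 0, 0], 0], [[0, 0, 0.1], [0, 0, 0], 0]])

```text
clock: 8.52
position: [0.5016, -0.2036, 0.0195]
tool_rot: [3.139, 0.012, 0.003]
wrist_force: [-3.8, 1.5, 15.1]
grip_width: 0.0249
```

Request:
send_rows(deltas=[[[0, 0, -0.05], [0, 0, 0], 0], [[0, 0, 0], [0, 0, 0], 0.6], [[0, 0, 0], [0, 0, 0], 0.8], [[0, 0, 0], [0, 0, 0], 0.8], [[0, 0, 0], [0, 0, 0], 0.8], [[0, 0, -3], [0, 0, 0], 0.8], [[0, 0, -5], [0, 0, 0], 0.8], [[0, 0, -6], [0, 0, 0], 0.8], [[0, -4, -3], [0, 0, 0], 0], [[0, -6, 0], [0, 0, 0], 0]])

```text
clock: 9.78
position: [0.5011, -0.1041, 0.1952]
tool_rot: [3.139, 0.004, 0.006]
wrist_force: [0.5, 0.4, -0.2]
grip_width: 0.0326
```

Run:
```python
from h import *
f=imaging.grab_frame("side"); save(f,"s4.png",None,1.5)
f=imaging.grab_frame("top"); save(f,"t4.png",None,1.5)
for l in("cover_grip","rotor_axis","datum","rotor_mark","housing"):
  for c in("top","side"):
    print(l,c,[(np.round(d["point"],4).tolist(),round(d["confidence"],2)) for d in mark_of(c,l)])
s=robot.get_state();print(s["wrist_force"],s["grip_width"],s["position"],s["tool_rot"],s["q"])
```

```text
cover_grip top [([0.5162, 0.4544, 0.0234], 0.78), ([0.2952, 0.3311, 0.0326], 0.74), ([0.8157, 0.1226, 0.026], 0.64)]
cover_grip side [([0.5111, 0.4525, 0.0236], 0.9), ([0.2974, 0.3298, 0.0296], 0.62), ([0.5016, -0.2064, 0.0365], 0.57), ([0.8156, 0.1227, 0.0189], 0.55)]
rotor_axis top [([0.5652, 0.1973, 0.0716], 0.87)]
rotor_axis side [([0.568, 0.1925, 0.0697], 0.7)]
datum top [([0.6374, 0.2139, 0.0729], 0.95)]
datum side [([0.494, -0.2023, 0.0022], 0.58)]
rotor_mark top [([0.5523, 0.2618, 0.0678], 0.98)]
rotor_mark side [([0.5527, 0.2601, 0.0696], 0.86)]
housing top [([0.5656, 0.1974, 0.0014], 0.68)]
housing side [([0.573, 0.1941, 0.0006], 0.74)]
[-0.03828268  0.32838171  0.67802984] -0.00010231575722588354 [ 0.50032674 -0.10464252  0.19263091] [ 3.14119205e+00  5.92300286e-03 -1.79882191e-03] [-3.35082499e-01  3.78545668e-01  1.87972641e+00 -9.70952041e-04
  8.84271273e-01  1.23255845e+00]
```

View pics/t4.png

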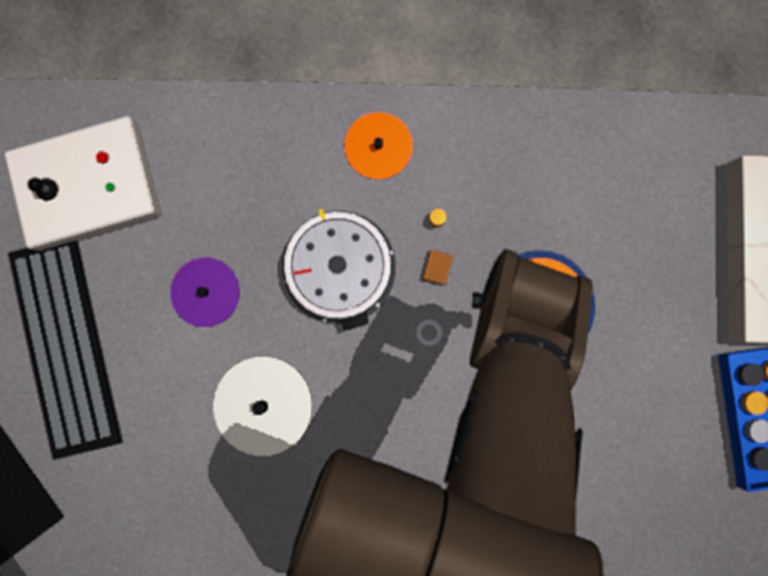

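View pics/s4.png

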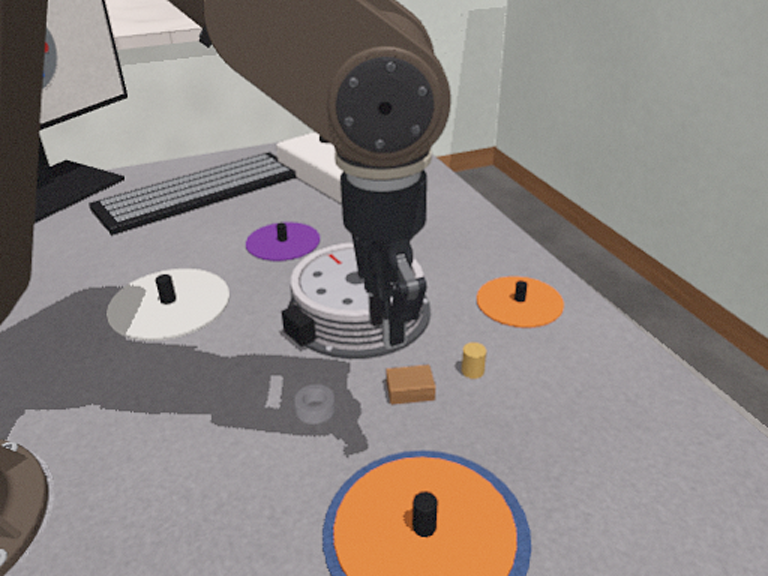

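```bash
cat > ang.py <<'E'
from h import *
def circ(W):
    A=np.c_[2*W,np.ones(len(W))]; q=np.linalg.lstsq(A,(W**2).sum(1),rcond=None)[0]; return q[:2],np.sqrt(q[2]+q[:2]@q[:2])
def meas(f,C=None,zf=.06,verbose=True):
    hsv=cv2.cvtColor(f["pixels"],cv2.COLOR_RGB2HSV).astype(int); H,S,V=hsv[...,0],hsv[...,1],hsv[...,2]
    vv,uu=np.mgrid[:384,:512]; roi=np.hypot(uu-224,vv-176)<42
    red=roi&((H<8)|(H>172))&(S>110)&(V>60); yel=roi&(H>20)&(H<35)&(S>100)&(V>120)
    out={}
    for n,m,z in(("red",red,zf),("yel",yel,.07)):
        ys,xs=np.nonzero(m); 
        if len(xs)<6: out[n]=None; continue
        w=S[m]-60.; W=np.array([px2w(f,u,v,z)[:2] for u,v in zip(xs,ys)]); out[n]=(np.average(W,0,w),len(xs),W)
    return out
E
python3 - <<'E'
from ang import *
f=imaging.grab_frame("top"); o=meas(f)
hsv=cv2.cvtColor(f["pixels"],cv2.COLOR_RGB2HSV).astype(int)
# disc/rim: bright low-sat region; use depth for rim too
vv,uu=np.mgrid[:384,:512]; roi=np.hypot(uu-224,vv-176)<45
P=np.array([px2w(f,u,v) for v,u in zip(*np.nonzero(roi))]); 
print(np.histogram(P[:,2],bins=np.arange(-.005,.1,.005)))
g=P[P[:,2]>.045]; print("depth>45 bbox",g.min(0),g.max(0))
m=roi&(hsv[...,2]>150)&(hsv[...,1]<50); c=max(cv2.findContours(m.astype(np.uint8),0,1)[0],key=cv2.contourArea)
h=cv2.convexHull(c)[:,0]; W=np.array([px2w(f,u,v,.07)[:2] for u,v in h]); print("rim",circ(W))
C=np.array([.567,.195])
for n in o:
    p=o[n][0]; print(n,p,o[n][1],np.hypot(*(p-C)),np.degrees(np.arctan2(*(p-C)[::-1])))
save(f,"t5.png",(170,130,280,220),7)
E
```

```text
(array([ 507, 1028,  432,  187,   38,   50,   13,   10,    3,   11,   62,
        119,   84,  694, 2049,  925,   86,    2,    0,    0]), array([-0.005,  0.   ,  0.005,  0.01 ,  0.015,  0.02 ,  0.025,  0.03 ,
        0.035,  0.04 ,  0.045,  0.05 ,  0.055,  0.06 ,  0.065,  0.07 ,
        0.075,  0.08 ,  0.085,  0.09 ,  0.095]))
depth>45 bbox [0.44658804 0.09270198 0.04509788] [0.67188283 0.29450488 1.42613139]
rim (array([0.56779457, 0.19229928]), np.float64(0.10000364550072315))
red [0.55309975 0.25924241] 25 0.06572901940911292 102.20898876357542
yel [0.66181363 0.22423588] 23 0.09921875780122813 17.13720053011855
```

View pics/t5.png

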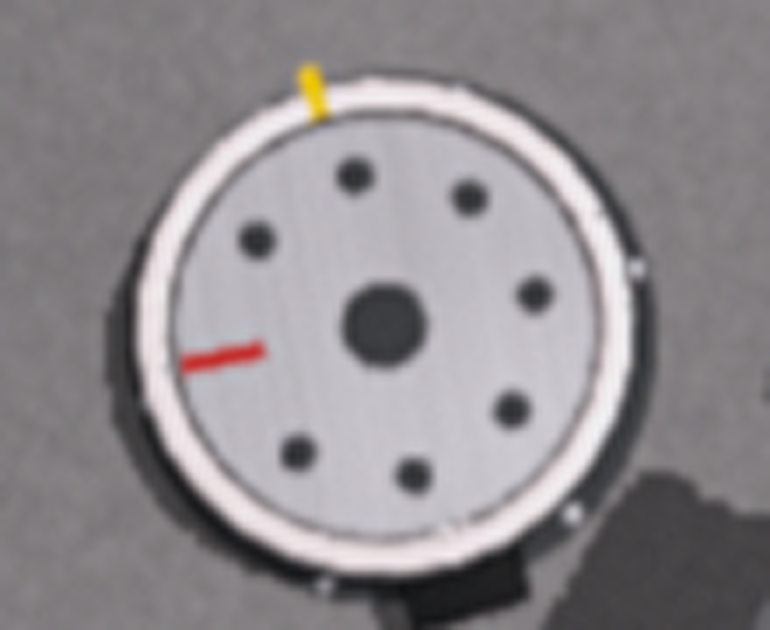

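Request:
send_rows(deltas=[[[0.4, -5.5, 0], [0, 0, 0], 0], [[0.4, -5.5, 0], [0, 0, 0], 0], [[0.4, -5.5, 0], [0, 0, 0], 0], [[0.4, -5.5, 0], [0, 0, 0], 0], [[0.4, -4, 2], [0, 0, 0], 0], [[0, -1, 4], [0, 0, 0], 0], [[0, 0, 3], [0, 0, 0], 0], [[0, 0, 0], [0, 0, 0], 0]])

```text
clock: 11.42
position: [0.5222, 0.1723, 0.1003]
tool_rot: [3.141, -0.0, 0.003]
wrist_force: [-0.2, -0.1, -0.2]
grip_width: 0.0001
```

Request:
send_rows(deltas=[[[0, 0, 1.8], [0, 0, 0], 0], [[0, 0, 0.6], [0, 0, 0], 0], [[0, 0, 0], [0, 0, 0], 0]])

```text
clock: 11.8
position: [0.5239, 0.1719, 0.0789]
tool_rot: [-3.141, 0.002, -0.008]
wrist_force: [0.9, -0.4, -0.0]
grip_width: -0.0001
```

Request:
send_rows(deltas=[[[0, 0, 0.15], [0, 0, 0], 0], [[0, 0, 0.15], [0, 0, 0], 0]])

```text
clock: 12.05
position: [0.5247, 0.1718, 0.0775]
tool_rot: [-3.141, 0.003, -0.012]
wrist_force: [-0.1, 0.0, -0.8]
grip_width: 0.0003
```

Request:
send_rows(deltas=[[[0, 0, 0.15], [0, 0, 0], 0]])

```text
clock: 12.18
position: [0.5249, 0.1718, 0.0763]
tool_rot: [-3.141, 0.003, -0.013]
wrist_force: [0.5, -0.3, 0.5]
grip_width: -0.0001
```

Request:
send_rows(deltas=[[[0, 0, 0.1], [0, 0, 0], 0]])

```text
clock: 12.3
position: [0.5249, 0.1718, 0.0753]
tool_rot: [-3.141, 0.003, -0.013]
wrist_force: [-0.6, 0.3, 0.1]
grip_width: -0.0001
```

Request:
send_rows(deltas=[[[0, 0, 0.2], [0, 0.008, 0], 0], [[0, 0, 0.15], [0, 0, 0], 0], [[0, 0, 0.15], [0, 0, 0], 0]])

```text
clock: 12.68
position: [0.5249, 0.1719, 0.0699]
tool_rot: [-3.14, 0.003, -0.027]
wrist_force: [-0.5, 0.6, 0.4]
grip_width: 0.0001
```

Request:
send_rows(deltas=[[[0, 0, 0.1], [0, 0, 0], 0]])

```text
clock: 12.8
position: [0.5249, 0.1719, 0.0688]
tool_rot: [-3.141, 0.003, -0.026]
wrist_force: [-0.2, 0.3, 0.5]
grip_width: -0.0002
```

Request:
send_rows(deltas=[[[0, 0, 0.1], [0, 0, 0], 0]])

```text
clock: 12.92
position: [0.5249, 0.1719, 0.0676]
tool_rot: [-3.14, 0.003, -0.026]
wrist_force: [-0.2, 0.2, 0.2]
grip_width: -0.0002
```

Request:
send_rows(deltas=[[[0, 0, 0.1], [0, 0, 0], 0]])

```text
clock: 13.05
position: [0.5249, 0.1719, 0.0666]
tool_rot: [-3.14, 0.003, -0.026]
wrist_force: [0.3, -0.2, 0.6]
grip_width: -0.0001
```

Request:
send_rows(deltas=[[[0, 0, 0.1], [0, 0, 0], 0]])

```text
clock: 13.18
position: [0.525, 0.1719, 0.0655]
tool_rot: [-3.14, 0.003, -0.026]
wrist_force: [0.1, -0.6, 0.4]
grip_width: 0.0002
```

Request:
send_rows(deltas=[[[0, 0, 0.1], [0, -0.016, 0], 0]])

```text
clock: 13.3
position: [0.5245, 0.1718, 0.0648]
tool_rot: [-3.141, 0.002, 0.001]
wrist_force: [-5.4, -1.8, 13.4]
grip_width: 0.0004
```

Request:
send_rows(deltas=[[[0, 0, 0.1], [0, 0, 0], 0]])

```text
clock: 13.42
position: [0.5244, 0.1716, 0.0646]
tool_rot: [-3.141, 0.002, 0.003]
wrist_force: [-4.7, -3.0, 16.1]
grip_width: -0.0003
```

Request:
send_rows(deltas=[[[0, 0, 0.1], [0, 0, 0], 0]])

```text
clock: 13.55
position: [0.5244, 0.1714, 0.0646]
tool_rot: [-3.141, 0.002, 0.003]
wrist_force: [-4.4, -1.2, 15.5]
grip_width: 0.0001
```

Request:
send_rows(deltas=[[[0, 0, 0.1], [0, 0, 0], 0]])

```text
clock: 13.68
position: [0.5245, 0.1714, 0.0646]
tool_rot: [-3.141, 0.002, 0.003]
wrist_force: [-3.6, -1.7, 13.5]
grip_width: -0.0
```

Request:
send_rows(deltas=[[[0, 0, 0.03], [0, 0, 0], 0]])

```text
clock: 13.8
position: [0.5248, 0.1714, 0.0651]
tool_rot: [-3.141, 0.002, 0.001]
wrist_force: [-0.4, 0.5, 4.4]
grip_width: 0.0002
```

Request:
send_rows(deltas=[[[0, -0.6, 0.03], [0, 0, 0], 0]])

```text
clock: 13.92
position: [0.5245, 0.1771, 0.0653]
tool_rot: [-3.141, 0.003, 0.003]
wrist_force: [-4.2, -2.0, 6.8]
grip_width: 0.0001
```

Request:
send_rows(deltas=[[[0, -1.0, 0.03], [0, 0, 0], 0]])

```text
clock: 14.05
position: [0.5244, 0.187, 0.0653]
tool_rot: [-3.141, 0.004, 0.004]
wrist_force: [-1.3, -0.9, 3.0]
grip_width: -0.0002
```

Request:
send_rows(deltas=[[[0, -1.5, 0.04], [0, 0, 0], 0]])

```text
clock: 14.18
position: [0.5247, 0.2024, 0.0652]
tool_rot: [-3.141, 0.005, 0.004]
wrist_force: [2.3, -0.6, 2.4]
grip_width: -0.0001
```

Request:
send_rows(deltas=[[[0, -2.0, 0.04], [0, 0, 0], 0]])

```text
clock: 14.3
position: [0.5255, 0.2235, 0.065]
tool_rot: [-3.141, 0.005, 0.002]
wrist_force: [2.1, 0.1, 3.6]
grip_width: -0.0001
```

Request:
send_rows(deltas=[[[0.2, -2.0, -1.0], [0, 0, 0], 0], [[0, -1.0, -3], [0, 0, 0], 0]])

```text
clock: 14.55
position: [0.5266, 0.2568, 0.1043]
tool_rot: [3.141, -0.003, -0.008]
wrist_force: [0.3, -1.0, -0.2]
grip_width: 0.0002
```

Run:
```python
from ang import *
for i in range(3):
    f=imaging.grab_frame("side"); save(f,f"s6_{i}.png",(170,120,320,230),5)
    hsv=cv2.cvtColor(f["pixels"],cv2.COLOR_RGB2HSV).astype(int); H,S,V=hsv[...,0],hsv[...,1],hsv[...,2]
    vv,uu=np.mgrid[:384,:512]; m=(np.hypot(uu-238,vv-190)<42)&((H<6)|(H>174))&(S>110)&(V>50)
    ys,xs=np.nonzero(m); print(robot.get_state()["clock"],len(xs),xs.mean() if len(xs) else 0,ys.mean() if len(xs) else 0, len(xs) and px2w(f,xs.mean(),ys.mean(),.065))
```

```text
14.6 18 265.1666666666667 179.83333333333334 [0.63502437 0.19012163 0.065     ]
14.65 17 266.05882352941177 181.94117647058823 [0.63347585 0.18110122 0.065     ]
14.7 14 266.5 184.0 [0.63108796 0.17280127 0.065     ]
```

Request:
send_rows(deltas=[[[0, 4, -3], [0, 0, 0], 0], [[0, 6, -2], [0, 0, 0], 0], [[0, 6, 0], [0, 0, 0], 0], [[0, 6, 0], [0, 0, 0], 0]])

```text
clock: 15.2
position: [0.5268, 0.0356, 0.1553]
tool_rot: [-3.141, -0.01, 0.005]
wrist_force: [1.4, -0.1, -0.2]
grip_width: -0.0
```

```bash
cat > side.py <<'E'
from ang import *
C=np.array([.5678,.193])
def sm():
    f=imaging.grab_frame("side")
    hsv=cv2.cvtColor(f["pixels"],cv2.COLOR_RGB2HSV).astype(int); H,S,V=hsv[...,0],hsv[...,1],hsv[...,2]
    vv,uu=np.mgrid[:384,:512]; m=(np.hypot(uu-238,vv-190)<42)&((H<6)|(H>174))&(S>110)&(V>50)
    ys,xs=np.nonzero(m)
    if len(xs)==0: print(robot.get_state()["clock"],"none"); return f
    p=px2w(f,xs.mean(),ys.mean(),.065)[:2]-C; print(robot.get_state()["clock"],len(xs),np.hypot(*p).round(3),np.degrees(np.arctan2(p[1],p[0])).round(1)); return f
E
python3 - <<'E'
from side import *
for i in range(2): f=sm()
E
```

```text
15.25 20 0.064 -97.5
15.3 23 0.063 -103.5
```

Request:
send_rows(deltas=[[[0, 6, 0], [0, 0, 0], 0], [[0, 6, 0], [0, 0, 0], 0]])

```text
clock: 15.55
position: [0.5271, -0.0849, 0.1543]
tool_rot: [-3.14, -0.008, 0.008]
wrist_force: [1.0, -0.4, 0.3]
grip_width: -0.0002
```

Run:
```python
from side import *
for i in range(2): f=sm()
save(f,"s7.png",(120,100,370,280),3)
```

```text
15.6 19 0.062 -138.3
15.65 20 0.064 -143.3
```

View pics/s7.png

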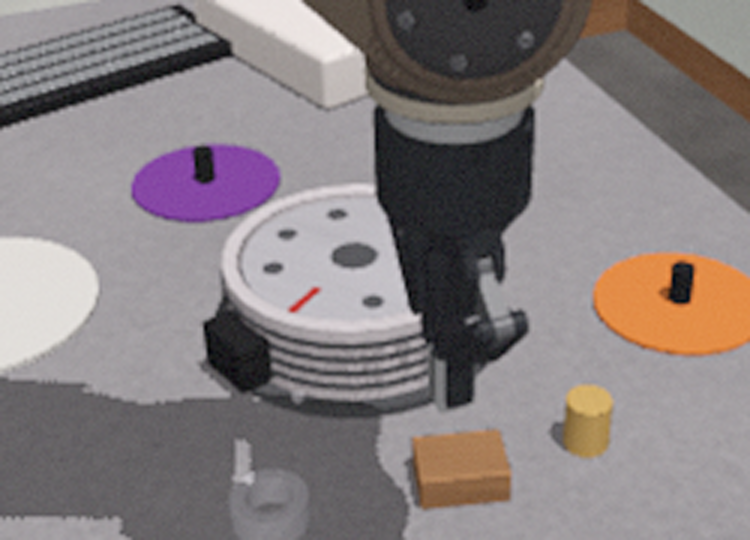

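Spin confirmed: the rotor is still turning at about 1.8 rad/s, 1.25 s after the finger left. Now I'll let it run down.

Request:
send_rows(deltas=[[[0, 0, 0], [0, 0, 0], 0], [[0, 0, 0], [0, 0, 0], 0], [[0, 0, 0], [0, 0, 0], 0], [[0, 0, 0], [0, 0, 0], 0], [[0, 0, 0], [0, 0, 0], 0], [[0, 0, 0], [0, 0, 0], 0], [[0, 0, 0], [0, 0, 0], 0], [[0, 0, 0], [0, 0, 0], 0], [[0, 0, 0], [0, 0, 0], 0], [[0, 0, 0], [0, 0, 0], 0]])

```text
clock: 16.9
position: [0.5272, -0.0838, 0.1535]
tool_rot: [-3.14, -0.005, 0.01]
wrist_force: [0.5, 0.2, -0.7]
grip_width: -0.0001
```

Request:
send_rows(deltas=[[[0, 0, 0], [0, 0, 0], 0], [[0, 0, 0], [0, 0, 0], 0], [[0, 0, 0], [0, 0, 0], 0], [[0, 0, 0], [0, 0, 0], 0], [[0, 0, 0], [0, 0, 0], 0], [[0, 0, 0], [0, 0, 0], 0], [[0, 0, 0], [0, 0, 0], 0], [[0, 0, 0], [0, 0, 0], 0], [[0, 0, 0], [0, 0, 0], 0], [[0, 0, 0], [0, 0, 0], 0]])

```text
clock: 18.15
position: [0.5272, -0.0838, 0.1535]
tool_rot: [-3.14, -0.005, 0.01]
wrist_force: [-0.2, -0.0, 0.3]
grip_width: 0.0004
```

Run:
```python
from side import *
for i in range(3): f=sm()
save(f,"s8.png",(120,100,370,280),3)
f=imaging.grab_frame("top"); save(f,"t8.png",(170,130,280,220),7)
o=meas(f,zf=.065)
print({k:v and (v[0],v[1]) for k,v in o.items()})
print(robot.get_state()["position"])
```

```text
18.2 14 0.066 136.0
18.25 13 0.067 135.9
18.3 13 0.067 135.9
{'red': (array([0.5171037 , 0.23789842]), 23), 'yel': (array([0.66182983, 0.22425004]), 23)}
[ 0.52721305 -0.08383985  0.15346052]
```

View pics/t8.png

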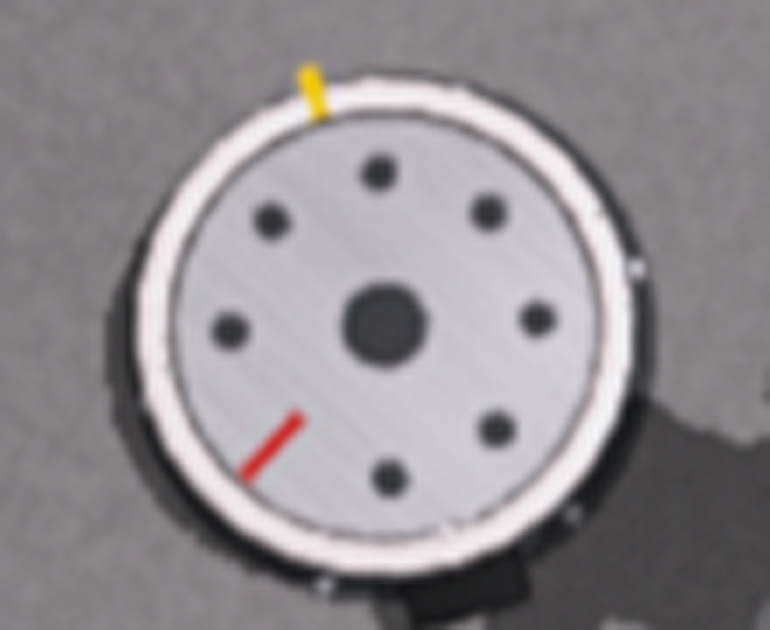

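```bash
cat > fine.py <<'E'
from ang import *
def fine(f):
    G=cv2.cvtColor(f["pixels"],cv2.COLOR_RGB2GRAY).astype(float); o=meas(f,zf=.065)
    vv,uu=np.mgrid[:384,:512]; r=np.hypot(uu-225,vv-176.5); m=r<10
    w=np.clip(150-G,0,90)*m; cu,cv=(uu*w).sum()/w.sum(),(vv*w).sum()/w.sum(); D=px2w(f,cu,cv,.065)[:2]
    # rim outer/inner edge: rays outward from centre, subpixel half crossing
    W=[]
    for a in np.radians(np.arange(0,360,3)):
        rr=np.arange(26,44,.1); pr=cv2.remap(G.astype(np.float32),(cu+rr*np.cos(a)).astype(np.float32)[None],(cv+rr*np.sin(a)).astype(np.float32)[None],1)[0]
        ed=np.where((pr[:-1]>165)&(pr[1:]<=165)&(rr[:-1]>31))[0]
        if len(ed): W.append(px2w(f,cu+rr[ed[0]]*np.cos(a),cv+rr[ed[0]]*np.sin(a),.07)[:2])
    W=np.array(W); c,R=circ(W)
    for _ in range(4):
        e=np.abs(np.hypot(*(W-c).T)-R); k=e<max(.001,np.median(e)*2); c,R=circ(W[k])
    an=lambda p:np.degrees(np.arctan2(p[1],p[0]))
    res=dict(dot=D,rim=c,R=R,n=k.sum())
    for n in("red","yel"):
        if o[n] is None: continue
        p=o[n][0]; res[n+"_dot"]=an(p-D); res[n+"_rim"]=an(p-c); res[n+"_r"]=np.hypot(*(p-D))
        if n=="red":
            q=o[n][2]; vx,vy,_,_=cv2.fitLine(q.astype(np.float32),cv2.DIST_L2,0,.01,.01).ravel(); res["red_line"]=(np.degrees(np.arctan2(vy,vx)))%180
    return res
E
python3 - <<'E'
from fine import *
for i in range(2): print({k:np.round(v,4) for k,v in fine(imaging.grab_frame("top")).items()})
for c in("top","side"):
    P={l:np.array(mark_of(c,l)[0]["point"])[:2] for l in("rotor_axis","rotor_mark","datum") if mark_of(c,l)}; print(c,P)
E
```

```text
{'dot': array([0.5676, 0.1937]), 'rim': array([0.5675, 0.193 ]), 'R': np.float64(0.0991), 'n': np.int64(115), 'red_dot': np.float64(138.8124), 'red_rim': np.float64(138.31), 'red_r': np.float64(0.0672), 'red_line': np.float32(140.347), 'yel_dot': np.float64(17.9837), 'yel_rim': np.float64(18.3229), 'yel_r': np.float64(0.099)}
{'dot': array([0.5677, 0.1937]), 'rim': array([0.5675, 0.193 ]), 'R': np.float64(0.0991), 'n': np.int64(114), 'red_dot': np.float64(138.8233), 'red_rim': np.float64(138.3142), 'red_r': np.float64(0.0672), 'red_line': np.float32(140.347), 'yel_dot': np.float64(17.9848), 'yel_rim': np.float64(18.3274), 'yel_r': np.float64(0.099)}
top {'rotor_axis': array([0.5674, 0.1955]), 'rotor_mark': array([0.5162, 0.2386]), 'datum': array([0.6372, 0.2157])}
side {'rotor_axis': array([0.5695, 0.1923]), 'rotor_mark': array([0.5178, 0.2379]), 'datum': array([0.5687, 0.1911])}
```

Request:
send_rows(deltas=[[[0.4, -6, 0], [0, 0, 0], 0], [[0.4, -6, 0], [0, 0, 0], 0], [[0.4, -6, 0], [0, 0, 0], 0], [[0.4, -4, 2], [0, 0, 0], 0], [[0.2, -1.8, 3], [0, 0, 0], 0], [[0, 0, 2], [0, 0, 0], 0], [[0, 0, 0], [0, 0, 0], 0]])

```text
clock: 19.92
position: [0.5461, 0.1616, 0.0824]
tool_rot: [-3.14, -0.002, 0.005]
wrist_force: [0.5, 0.5, 1.0]
grip_width: -0.0001
```

Request:
send_rows(deltas=[[[-0.1, 0.7, 0.8], [0, 0, 0], 0], [[0, 0, 0.4], [0, 0, 0], 0], [[0, 0, 0.1], [0, 0, 0], 0], [[0, 0, 0], [0, 0, 0], 0]])

```text
clock: 20.42
position: [0.546, 0.1531, 0.0707]
tool_rot: [-3.14, 0.001, 0.001]
wrist_force: [0.2, 0.1, -0.4]
grip_width: 0.0003
```

Request:
send_rows(deltas=[[[0, 0, 0.3], [0, 0, 0], 0], [[0, 0, 0.1], [0, 0, 0], 0], [[0, 0, 0.05], [0, 0, 0], 0]])

```text
clock: 20.8
position: [0.5463, 0.1532, 0.0664]
tool_rot: [-3.139, 0.001, -0.001]
wrist_force: [0.2, 0.3, -0.2]
grip_width: -0.0
```

Request:
send_rows(deltas=[[[0, 0, 0.05], [0, 0, 0], 0]])

```text
clock: 20.92
position: [0.5462, 0.1532, 0.0658]
tool_rot: [-3.139, 0.001, -0.001]
wrist_force: [0.4, 0.7, -0.7]
grip_width: 0.0001
```

Request:
send_rows(deltas=[[[0, 0, 0.05], [0, 0, 0], 0]])

```text
clock: 21.05
position: [0.5463, 0.1532, 0.0653]
tool_rot: [-3.14, 0.001, -0.001]
wrist_force: [-1.1, -1.3, 3.4]
grip_width: -0.0002
```

Request:
send_rows(deltas=[[[0, 0, 0.04], [0, 0, 0], 0], [[-0.4, -0.25, 0.04], [0, 0, 0], 0]])

```text
clock: 21.3
position: [0.5426, 0.1554, 0.0651]
tool_rot: [-3.14, 0.001, -0.002]
wrist_force: [0.5, -1.2, 4.8]
grip_width: 0.0002
```

Request:
send_rows(deltas=[[[-0.62, -0.48, 0.04], [0, 0, 0], 0]])

```text
clock: 21.42
position: [0.5366, 0.1604, 0.065]
tool_rot: [-3.139, 0.002, -0.004]
wrist_force: [0.9, 0.6, 5.1]
grip_width: -0.0
```

Request:
send_rows(deltas=[[[-0.55, -0.56, 0.04], [0, 0, 0], 0]])

```text
clock: 21.55
position: [0.5311, 0.1664, 0.0649]
tool_rot: [-3.139, 0.002, -0.006]
wrist_force: [0.2, 0.4, 5.1]
grip_width: -0.0002
```

Request:
send_rows(deltas=[[[-0.41, -0.67, 0.04], [0, 0, 0], 0], [[-0.29, -0.73, 0.04], [0, 0, 0], 0]])

```text
clock: 21.8
position: [0.524, 0.1813, 0.0649]
tool_rot: [-3.139, 0.002, -0.009]
wrist_force: [1.0, -0.7, 5.3]
grip_width: 0.0
```

Request:
send_rows(deltas=[[[-0.16, -0.77, 0.04], [0, 0, 0], 0], [[-0.03, -0.78, 0.04], [0, 0, 0], 0]])

```text
clock: 22.05
position: [0.522, 0.198, 0.0649]
tool_rot: [-3.138, 0.001, -0.012]
wrist_force: [0.6, 0.0, 4.8]
grip_width: -0.0
```

Request:
send_rows(deltas=[[[0.14, -0.77, 0.04], [0, 0, 0], 0], [[0.28, -0.73, 0.04], [0, 0, 0], 0]])

```text
clock: 22.3
position: [0.526, 0.2143, 0.0649]
tool_rot: [-3.137, 0.001, -0.014]
wrist_force: [0.0, -0.6, 5.4]
grip_width: -0.0001
```

Request:
send_rows(deltas=[[[0.4, -0.68, 0.04], [0, 0, 0], 0], [[0.4, -0.48, 0.04], [0, 0, 0], 0]])

```text
clock: 22.55
position: [0.534, 0.2272, 0.0649]
tool_rot: [-3.137, -0.001, -0.016]
wrist_force: [-0.1, -0.9, 5.9]
grip_width: -0.0001
```

Request:
send_rows(deltas=[[[0.34, -0.3, 0.04], [0, 0, 0], 0], [[0.2, -0.15, 0.04], [0, 0, 0], 0], [[0, 0, 0.03], [0, 0, 0], 0], [[0, 0, 0.02], [0, 0, 0], 0]])

```text
clock: 23.05
position: [0.5398, 0.2334, 0.0648]
tool_rot: [-3.136, -0.003, -0.021]
wrist_force: [1.4, -2.8, 5.6]
grip_width: 0.0003
```

Run:
```python
from side import *
for i in range(2): f=sm()
save(f,"s9.png",(170,120,320,230),5)
```

```text
23.1 15 0.069 28.1
23.15 15 0.069 28.1
```

View pics/s9.png

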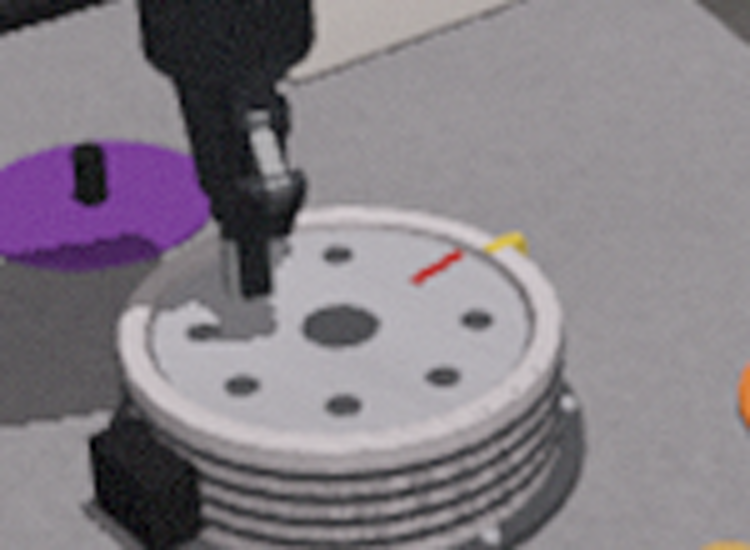

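Request:
send_rows(deltas=[[[0, 0, 0], [0, 0, 0], 0], [[0, 0, -0.3], [0, 0, 0], 0], [[0, 0, -4], [0, 0, 0], 0], [[0, 3, -4], [0, -0.013, 0], 0], [[0, 6, 0], [0, 0, 0], 0], [[0, 6, 0], [0, 0, 0], 0], [[0, 6, 0], [0, 0, 0], 0], [[0, 6, 0], [0, 0, 0], 0]])

```text
clock: 24.15
position: [0.5367, -0.0402, 0.1475]
tool_rot: [-3.136, -0.013, 0.009]
wrist_force: [1.5, 0.6, -0.3]
grip_width: 0.0001
```

Run:
```python
from fine import *
f=imaging.grab_frame("top"); save(f,"t10.png",(170,130,280,220),7)
print({k:np.round(v,4) for k,v in fine(f).items()})
import side; side.sm()
```

```text
{'dot': array([0.5675, 0.1935]), 'rim': array([0.5676, 0.1931]), 'R': np.float64(0.099), 'n': np.int64(96), 'red_dot': np.float64(26.7674), 'red_rim': np.float64(27.1842), 'red_r': np.float64(0.0659), 'red_line': np.float32(26.9776), 'yel_dot': np.float64(18.0271), 'yel_rim': np.float64(18.3095), 'yel_r': np.float64(0.0992)}
24.25 none
```

View pics/t10.png

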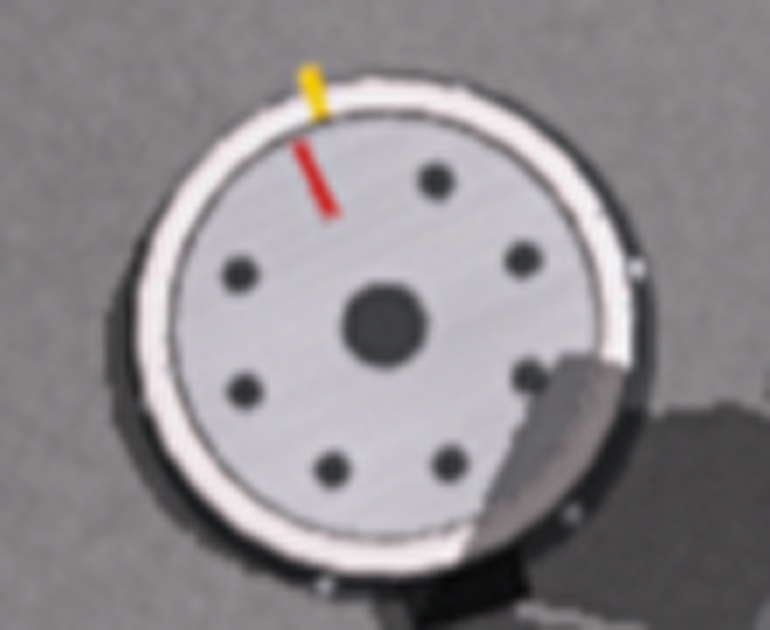

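Request:
send_rows(deltas=[[[-0.4, -6, 0], [0, 0, 0], 0], [[-0.4, -6, 0], [0, 0, 0], 0], [[-0.3, -6, 0], [0, 0, 0], 0], [[-0.2, -4, 2], [0, 0, 0], 0], [[-0.1, -0.8, 3.5], [0, 0, 0], 0], [[0, 0, 1], [0, 0, 0], 0], [[0, 0, 0], [0, 0, 0], 0]])

```text
clock: 25.12
position: [0.5195, 0.1936, 0.0816]
tool_rot: [-3.135, 0.0, 0.015]
wrist_force: [0.4, -0.2, 1.1]
grip_width: 0.0
```

Request:
send_rows(deltas=[[[0.3, 0.35, 0.7], [-0.006, 0.01, 0], 0], [[0, 0, 0.4], [0, 0, 0], 0], [[0, 0, 0.1], [0, 0, 0], 0], [[0, 0, 0.1], [0, 0, 0], 0]])

```text
clock: 25.62
position: [0.524, 0.1885, 0.0701]
tool_rot: [-3.141, 0.005, -0.006]
wrist_force: [-0.4, 0.3, 1.0]
grip_width: -0.0002
```

Request:
send_rows(deltas=[[[0, 0, 0.1], [0, 0, 0], 0]])

```text
clock: 25.75
position: [0.524, 0.1884, 0.0693]
tool_rot: [-3.141, 0.005, -0.007]
wrist_force: [-0.4, -0.9, 0.5]
grip_width: 0.0003
```

Request:
send_rows(deltas=[[[0, 0, 0.2], [0, 0, 0], 0], [[0, 0, 0.1], [0, 0, 0], 0], [[0, 0, 0.05], [0, 0, 0], 0]])

```text
clock: 26.12
position: [0.5241, 0.1885, 0.0656]
tool_rot: [-3.141, 0.005, -0.007]
wrist_force: [0.5, -0.2, 0.3]
grip_width: -0.0
```

Request:
send_rows(deltas=[[[0, 0, 0.05], [0, 0, 0], 0]])

```text
clock: 26.25
position: [0.5239, 0.1885, 0.0652]
tool_rot: [-3.141, 0.005, -0.006]
wrist_force: [-2.4, -0.3, 6.8]
grip_width: 0.0003
```

Request:
send_rows(deltas=[[[0, 0, 0.04], [0, 0, 0], 0]])

```text
clock: 26.38
position: [0.5238, 0.1885, 0.0651]
tool_rot: [-3.141, 0.005, -0.006]
wrist_force: [-2.0, 0.6, 7.3]
grip_width: -0.0002
```

Request:
send_rows(deltas=[[[0, -0.25, 0.04], [0, 0, 0], 0], [[0, -0.25, 0.04], [0, 0, 0], 0], [[0, -0.12, 0.04], [0, 0, 0], 0], [[0, 0, 0.03], [0, 0, 0], 0]])

```text
clock: 26.88
position: [0.5242, 0.195, 0.0652]
tool_rot: [-3.141, 0.005, -0.009]
wrist_force: [-1.2, -0.0, 4.6]
grip_width: -0.0002
```

Run:
```python
from side import *
f=sm(); save(f,"s11.png",(170,120,320,230),5)
```

```text
26.925 14 0.067 20.9
```

View pics/s11.png

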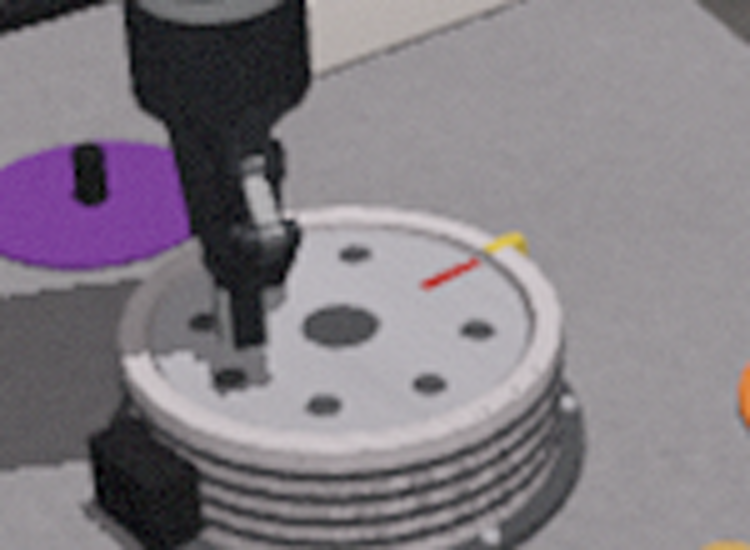

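Request:
send_rows(deltas=[[[0, -0.12, 0.04], [0, 0, 0], 0], [[0, 0, 0.03], [0, 0, 0], 0]])

```text
clock: 27.18
position: [0.5243, 0.1962, 0.0651]
tool_rot: [-3.141, 0.005, -0.01]
wrist_force: [-2.2, 0.3, 5.3]
grip_width: 0.0002
```

Run:
```python
from side import *
f=sm(); save(f,"s12.png",(170,120,320,230),5)
```

```text
27.225 14 0.068 19.0
```

Lift straight off and check from the top.

Request:
send_rows(deltas=[[[0, 0, 0], [0, 0, 0], 0], [[0, 0, -0.3], [0, 0, 0], 0], [[0, 0, -4], [0, 0, 0], 0], [[0, 3, -4], [0, 0, 0], 0], [[0, 6, 0], [0, 0, 0], 0], [[0, 6, 0], [0, 0, 0], 0], [[0, 6, 0], [0, 0, 0], 0], [[0, 3, 0], [0, 0, 0], 0]])

```text
clock: 28.22
position: [0.5238, -0.0489, 0.1511]
tool_rot: [3.141, 0.003, 0.013]
wrist_force: [-0.2, 0.4, -0.4]
grip_width: -0.0
```

Run:
```python
from fine import *
f=imaging.grab_frame("top"); save(f,"t12.png",(170,130,280,220),7)
print({k:np.round(v,4) for k,v in fine(f).items()})
f=imaging.grab_frame("top"); print({k:np.round(v,4) for k,v in fine(f).items() if k[:3] in("red","yel")})
for l in("rotor_mark","datum","rotor_axis"): print(l,[(np.round(d["point"],4).tolist(),round(d["confidence"],2)) for d in mark_of("top",l)])
```

```text
{'dot': array([0.5675, 0.1935]), 'rim': array([0.5676, 0.193 ]), 'R': np.float64(0.099), 'n': np.int64(100), 'red_dot': np.float64(17.2534), 'red_rim': np.float64(17.6604), 'red_r': np.float64(0.0661), 'red_line': np.float32(17.6104), 'yel_dot': np.float64(18.0438), 'yel_rim': np.float64(18.3146), 'yel_r': np.float64(0.0993)}
{'red_dot': np.float64(17.2383), 'red_rim': np.float64(17.6667), 'red_r': np.float64(0.0661), 'red_line': np.float32(17.6104), 'yel_dot': np.float64(18.0375), 'yel_rim': np.float64(18.3221), 'yel_r': np.float64(0.0993)}
rotor_mark [([0.6352, 0.2125, 0.0668], 0.92), ([0.6355, 0.2161, 0.0681], 0.69)]
datum [([0.6402, 0.2154, 0.0725], 0.98)]
rotor_axis [([0.5629, 0.1985, 0.0686], 0.66), ([0.4992, -0.2017, 0.0368], 0.38)]
```

View pics/t12.png

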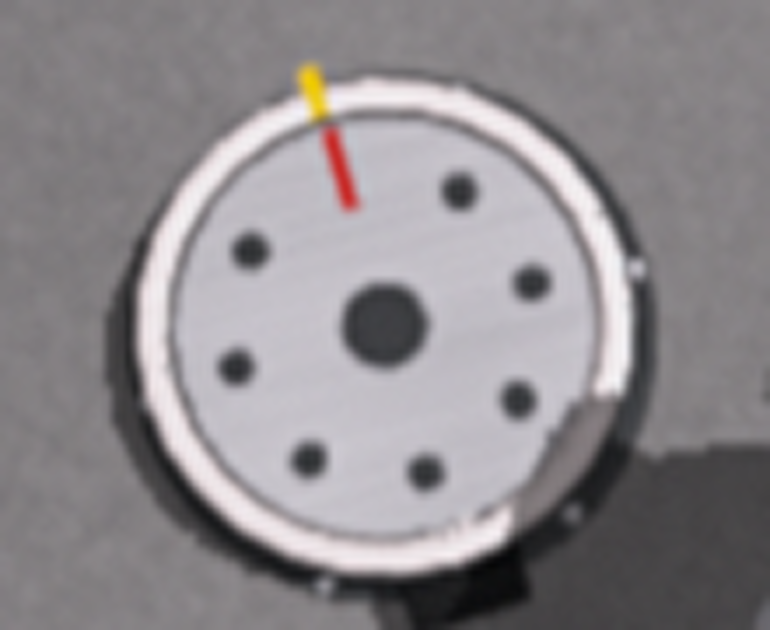

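The marks agree to about 0.7°. I'll move clear to check the alignment from the side, the cover centring and the gauges.

Request:
send_rows(deltas=[[[-3, 3, -4], [0, 0, 0], 0], [[-3, 5, -4], [0, 0, 0], 0], [[0, 6, 0], [0, 0, 0], 0], [[0, 6, 0], [0, 0, 0], 0], [[0, 6, 0], [0, 0, 0], 0], [[0, 6, 0], [0, 0, 0], 0], [[0, 6, 0], [0, 0, 0], 0], [[0, 6, 0], [0, 0, 0], 0], [[0, 0, 0], [0, 0, 0], 0]])

```text
clock: 29.6
position: [0.4757, -0.4829, 0.2289]
tool_rot: [-3.141, -0.038, -0.013]
wrist_force: [-0.4, 1.0, -0.3]
grip_width: 0.0002
```

Run:
```python
from fine import *
f=imaging.grab_frame("top"); save(f,"t13.png",None,1.5)
print({k:np.round(v,4) for k,v in fine(f).items()})
hsv=cv2.cvtColor(f["pixels"],cv2.COLOR_RGB2HSV).astype(int); H,S,V=hsv[...,0],hsv[...,1],hsv[...,2]
for n,m,z in(("cover",(H>5)&(H<17)&(S>200)&(V>110),.009),("blue+cover",((H>100)&(H<125)&(S>120)&(V<150))|((H>5)&(H<17)&(S>200)&(V>110)),.003)):
    vv,uu=np.mgrid[:384,:512]; m=m&(np.hypot(uu-359,vv-204)<50)
    c=max(cv2.findContours(m.astype(np.uint8),0,1)[0],key=cv2.contourArea); h=cv2.convexHull(c)[:,0]
    print(n,circ(np.array([px2w(f,u,v,z)[:2] for u,v in h])))
for l in("cover_grip","ring_gauge","gauge_case","setting_master","pad_top"): print(l,[(np.round(d["point"],3).tolist(),round(d["confidence"],2)) for d in mark_of("top",l)])
f=imaging.grab_frame("side"); save(f,"s13.png",None,1.5); save(f,"s13c.png",(170,120,320,230),5)
hsv=cv2.cvtColor(f["pixels"],cv2.COLOR_RGB2HSV).astype(int); H,S,V=hsv[...,0],hsv[...,1],hsv[...,2]
vv,uu=np.mgrid[:384,:512]; roi=np.hypot(uu-240,vv-188)<45; G=cv2.cvtColor(f["pixels"],cv2.COLOR_RGB2GRAY)
R=roi&((H<6)|(H>174))&(S>110); Y=roi&(H>20)&(H<35)&(S>110); D=(np.hypot((uu-238)/1.5,vv-185)<7)&(G<110)
p=lambda m,z:px2w(f,*[a.mean() for a in np.nonzero(m)[::-1]],z)[:2]
d=p(D,.065); a=lambda q:np.degrees(np.arctan2(*(q-d)[::-1])); print("side dot",d,D.sum(),"red",a(p(R,.065)),"yel",p(Y,.07),a(p(Y,.07)))
for l in("cover_grip","ring_gauge","gauge_case","setting_master","rotor_mark","datum"): print(l,[(np.round(d["point"],3).tolist(),round(d["confidence"],2)) for d in mark_of("side",l)])
```

```text
{'dot': array([0.5675, 0.1935]), 'rim': array([0.5675, 0.193 ]), 'R': np.float64(0.0989), 'n': np.int64(115), 'red_dot': np.float64(17.267), 'red_rim': np.float64(17.6854), 'red_r': np.float64(0.0661), 'red_line': np.float32(17.6104), 'yel_dot': np.float64(18.0592), 'yel_rim': np.float64(18.337), 'yel_r': np.float64(0.0993)}
cover (array([ 0.49824578, -0.20298263]), np.float64(0.09382197513125304))
blue+cover (array([ 0.50061235, -0.2032697 ]), np.float64(0.10773028322713893))
cover_grip [([0.813, 0.122, 0.026], 0.88), ([0.295, 0.333, 0.035], 0.79), ([0.517, 0.457, 0.023], 0.75), ([0.498, -0.203, 0.038], 0.61)]
ring_gauge [([0.441, 0.014, 0.002], 0.67)]
gauge_case [([0.575, -0.0, 0.002], 0.78)]
setting_master [([0.669, 0.003, -0.004], 0.44), ([0.637, 0.214, 0.067], 0.39)]
pad_top []
side dot [0.57007581 0.19422287] 229 red nan yel [nan nan] nan
cover_grip [([0.298, 0.33, 0.027], 0.91), ([0.502, -0.203, 0.039], 0.57), ([0.512, 0.454, 0.025], 0.57)]
ring_gauge [([0.448, 0.012, 0.003], 0.61)]
gauge_case [([0.572, 0.002, -0.0], 0.56)]
setting_master [([0.452, 0.013, 0.004], 0.53), ([0.575, 0.194, -0.001], 0.34)]
rotor_mark [([0.45, 0.013, 0.005], 0.25)]
datum []<stdin>:14: RuntimeWarning: Mean of empty slice.
  ret = ret.dtype.type(ret / rcount)
```

View pics/t13.png

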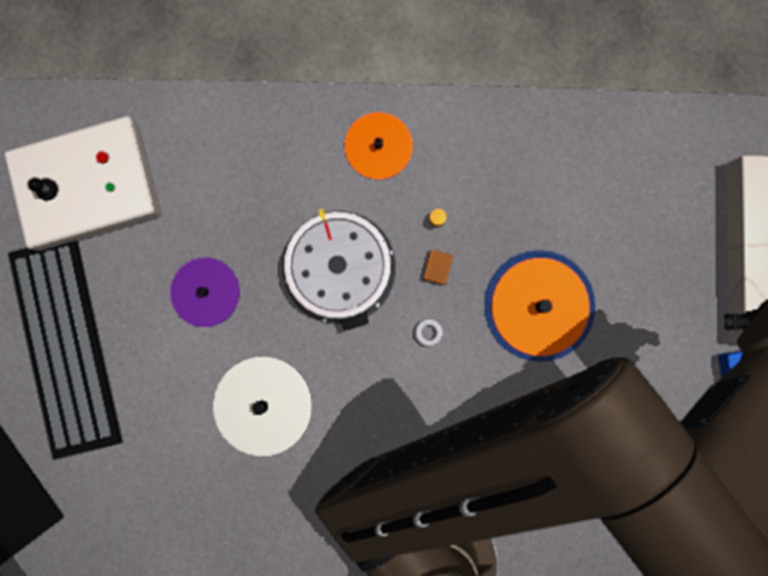

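View pics/s13.png

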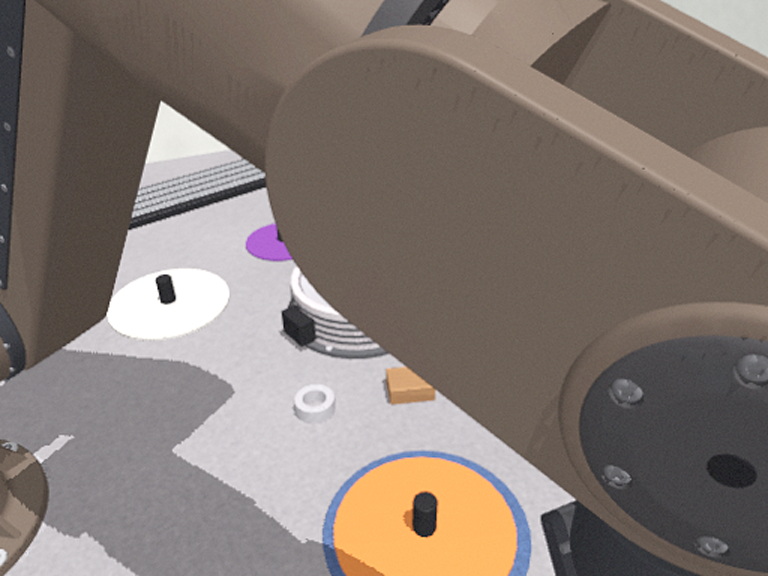

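View pics/s13c.png

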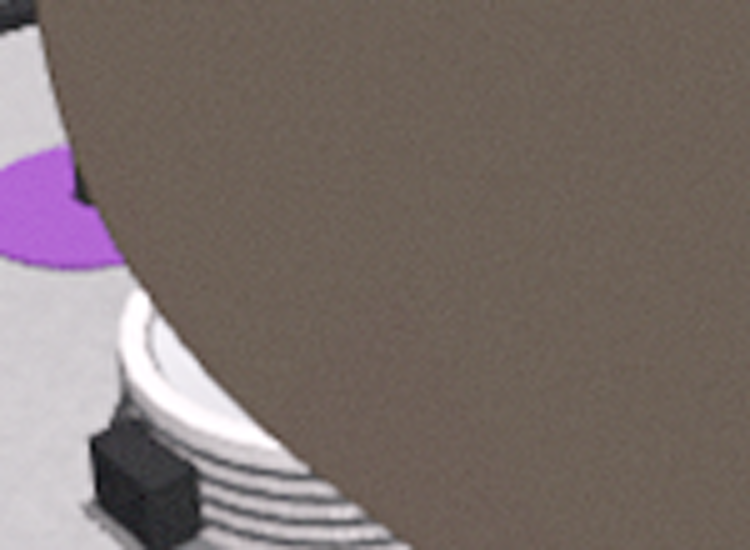

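```bash
python3 -c "
from bench import robot
print(robot.get_state()['clock'],robot.get_state()['wrist_force']); print(robot.sign_off())"
```

```text
30.25 [-0.24809584  0.30296021 -0.27529729]
the job is handed in; nothing more can be done
None
```

I did all three steps in order and handed the job in at about 30 s. No verdict came back.

- **Cover:** I lifted the large orange cover by its knob and set it down flat on the blue pad. The top camera puts it within about 2 mm of the pad's centre.
- **Spin:** The rotor face lies about 5 mm below the rim. A light sweep of 2–7 N set the rotor turning at about 2.6 rad/s. It was still doing about 1.8 rad/s 1.25 s after the finger left, then came to rest on its own. The highest force I read on the rotor was about 17 N, while finding the face by touch.
- **Alignment:** I turned the rotor back by friction in two stages and lifted the finger straight off. The top camera shows the red mark within about 0.7° of the yellow datum mark. It had not moved when I looked again about 1.5 s later.
- **Gauges:** The gauge case and the setting master sit where they were at the start, within the networks' accuracy. The ring gauge read 9 mm off once from the top, but 2–3 mm from the side, and it looks unmoved in the pictures.

**Failed check:** the arm blocked the side camera's view of the rotor at the end. The alignment after lift-off therefore rests on the top camera alone.

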